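Put the mixed-up dental casts back into their case pans

ROBOT

A 6-joint arm with a two-finger parallel gripper is mounted at the origin on a cart in front of the work surface, level with it; the furniture and walls round the work are solid. World frame = base frame: x ahead of the robot, y to its left, z up, the work surface at z = 0. Lengths are in mm, angles in rad, forces in N, time in s.
With the tool pointing down it reaches from about 375 to 750 mm from the base axis. Payload 9 kg.
Tool frame: the origin (TCP) lies on the mounting face of the last link; the fingertips stand ctrl.tcp_to_tips ahead of it and the grasp point (between the pads) lies 155 mm ahead of it (ctrl.tcp_to_tips is the distance from the TCP to the fingertips, in mm); y points along the fingers, z is the direction in which the jaws open and shut, and the axes are right-handed (so a half turn about y gives the same grasp; the last joint's range is limited). The gripper opens to 85 mm and grips with 20 to 120 N. Pads are 22 mm wide; open, the fingers measure 114 mm over their backs; the gripper's body (76 mm by 85 mm) begins 54 mm behind the grasp point. The pads swing forward as they close: fully open they stand 13 mm farther back than shut.
Start: joints at [1.024, 0.104, 0.097, 1.564, 0, 1.353], TCP at [193.741, 567.875, 404.731] pointing down, gripper open.
Joint ranges: [-2.99, 2.99], [-0.84, 1.86], [-1.1, 1.16], [-1.84, 2.11], [-1.51, 1.56], [-3.14, 3.14]. Speed limits (rad/s): [2.22, 2.22, 2.57, 3.14, 3.14, 3.14].

INTERFACE

Orientations are given as a 3x3 rotation matrix whose columns are the frame's x, y, z axes.
In Python, from bench import ctrl gives the robot as it stands. The module is installed in compiled form; this text tells all that it offers.
- The arm moves only by the tool jog_arm, never from a script. Its argument "plan" is a list of rows, each a list of 2 entries, a list of its own where there are three numbers: the shift along the tool's x, y, z in m, then the turn, a rotation vector about the tool's x, y, z in rad. In form: [[[tx, ty, tz], [wx, wy, wz]], ...]. A call has 1 to 20 rows; each row is the pose to reach, as a shift and turn from the pose commanded when the call began, along the tool's axes at that moment; what a row does not reach only later rows make up. A row lasts 1/10 s, in which the tool goes at most 50 mm and 8.59 degrees, less where a joint would pass 70% of its speed; a pose out of reach is approached as far as the arm can. A call with a gripper value outside its range is refused whole. "grip" is the closure, from -1 (fully open) to 1 (shut), set as the call begins (left out, the last holds). The fingers move at their own pace and stop on an object; the grip force is fixed at half the most. Time passes only in rows, so rows that repeat a pose let the fingers close. It gives the time, the measured TCP pose, the force and the opening at its end, in the units of the state.
- ctrl.get_state(): the state, without advancing time (a new reading comes with each control period).
- ctrl.get_image(name): name is "side" or "top" or "wrist"; returns (picture, depth): 480x640x3 uint8, red, green, blue; 480x640 float32, mm along the optical axis (not along the pixel's ray), 0 where there is no reading.
- ctrl.camera_info(name): a dict with "camera_matrix" (3x3 intrinsics, pixels), "dist" ([k1, k2, p1, p2, k3] as OpenCV has them; the pictures are not rectified), "xyz" and "rotation" of the camera in the world. Camera axes: x right, y up, looking along -z (the intrinsics and any distortion apply to the point x, -y, -z); pixel columns grow to the right and rows downward; lengths in mm; the calibration is good to about 2 mm. A picture is of the moment at which its call begins: read the wrist's pose just before it. camera_info takes no time and is no camera call; for the wrist camera it gives the pose at the moment of the call.
- ctrl.close_job(): hands the job in, once; it reports no verdict.
The state is a dict: "clock": time; "joints": joint angles; "joint_vel": joint speeds; "effort": joint torques, N m; "eef_pos": TCP position; "orientation": TCP orientation; "wrist_force": force on the tool from outside, world axes, zero at the start; "torque": the same for the moment, N m; "width": finger opening in mm.
Only numpy, scipy, OpenCV 4.12 (cv2) and the standard library are available. Lean on these libraries where they do the work, as an engineer would, in place of code of your own. Each camera call takes 0.05 s, during which the arm holds its last target.

TASK

The casts of three cases got mixed up in the middle of the bench (casts along its back and at its far ends are not concerned), and every case has its own two-bay pan: put the loose teal cast and the loose pink cast each into the free bay of the pan that already holds the cast of the same stone, and the two loose white casts, which are a pair, into the empty pan, one in each bay. Set each one down flat on the floor of its bay, teeth up, without dropping it (plaster chips), leave the two casts that already lie in pans where they are, and let go of everything at the end.

Things in the scene. Friction and masses are not known exactly. Their poses are not given: they have to be found in the camera images.
- teal_cast_mid (a point): The loose teal dental cast: a horseshoe row of teeth on a block, set on a dark grey plastic base, 62 x 79 mm and 41 mm high, in front of or beside the pans, standing on its base (62 x 79 x 12 mm). Grasp it low across the 62 mm (its x axis): base and lowest stone are upright, the teeth narrower. Origin: middle of the whole, 20.5 mm above its underside; x across the 62 mm, y along the 79 mm, z up. About 100 g
- pink_cast_mid (a point): The loose pink dental cast on its dark grey base, 62 x 79 mm and 38 mm high, in front of or beside the pans, standing on its base (62 x 79 x 12 mm). Grasp it low across the 62 mm (its x axis): base and lowest stone are upright, the teeth narrower. Origin: middle of the whole, 19 mm above its underside; x across the 62 mm, y along the 79 mm, z up. About 100 g
- white_cast_1_mid (a point): One of the two loose bright white dental casts on dark grey bases (they are alike), 62 x 79 mm and 38 mm high, in front of or beside the pans, standing on its base (62 x 79 x 12 mm). Grasp it low across the 62 mm (its x axis): base and lowest stone are upright, the teeth narrower. Origin: middle of the whole, 19 mm above its underside; x across the 62 mm, y along the 79 mm, z up. About 100 g
- white_cast_2_mid (a point): The other loose bright white dental cast on its dark grey base, 62 x 79 mm and 38 mm high, in front of or beside the pans, standing on its base (62 x 79 x 12 mm). Grasp it low across the 62 mm (its x axis): base and lowest stone are upright, the teeth narrower. Origin: middle of the whole, 19 mm above its underside; x across the 62 mm, y along the 79 mm, z up. About 100 g
- mate_teal_mid (a point): A teal dental cast, twin of the loose one, 62 x 79 mm and 41 mm high, already standing teeth-up in the middle of the far bay of pan_a; loose, to be left where it is. Origin: the middle of the cast, half-way up (20.5 mm above its underside). x: across its 62 mm width, y: along its 79 mm width, z: up
- mate_pink_mid (a point): A pink dental cast, twin of the loose one, 62 x 79 mm and 38 mm high, already standing teeth-up in the middle of the far bay of pan_b; loose, to be left where it is. Origin: the middle of the cast, half-way up (19 mm above its underside). x: across its 62 mm width, y: along its 79 mm width, z: up
- pan_a: Slate-blue open case pan, fixed, 205 x 136 mm, walls 24 high and 3 thick, floor 3 mm; it holds a teal cast in its far bay. Origin: centre of underside; x along the 205 mm away from the robot, z up. A 3 mm divider (top at z 14) parts it into bays 98 (x) by 130 mm (y), near centre at x -50.5 mm, far at +50.5. With a cast's 62 mm side along y the fingers have room.
- pan_b: Slate-blue open case pan, fixed, 205 x 136 mm, walls 24 high and 3 thick, floor 3 mm; it holds a pink cast in its far bay. Origin: centre of underside; x along the 205 mm away from the robot, z up. A 3 mm divider (top at z 14) parts it into bays 98 (x) by 130 mm (y), near centre at x -50.5 mm, far at +50.5. With a cast's 62 mm side along y the fingers have room.
- pan_c: Slate-blue open case pan, fixed, 205 x 136 mm, walls 24 high and 3 thick, floor 3 mm; it is empty, both bays free. Origin: centre of underside; x along the 205 mm away from the robot, z up. A 3 mm divider (top at z 14) parts it into bays 98 (x) by 130 mm (y), near centre at x -50.5 mm, far at +50.5. With a cast's 62 mm side along y the fingers have room.
Not all that is in view belongs to the job. Leave any red or yellow look-alike of the part that bears white_cast_1_mid alone.

How it is judged:
By the outcome, as a careful person would: the job done as asked, in the order asked, and still so for the second after the job is handed in, with the robot touching nothing.
It also fails if it takes over 93 s, if anything falls off the work surface, if the arm or the gripper's body presses on something with over 40 N, if the wrist force passes 120 N, or if a joint passes its speed limit or range.

## Working session

There is one attempt and no reset: what is moved stays moved. The work goes in short steps, Python scripts to look and compute and a tool call to move; the robot and the scene stay as the last step left them, time stands still between calls to the robot, and variables do not carry over. Pictures are saved under pics/ and viewed, and the job is handed in when it is done.

Besides the shell and the picture viewer there is one more tool, called after ">>>" as name([rows], argument=value, ...), one row to a line, values as JSON. jog_arm: Moves the arm, as the interface text tells. Its arguments: {"type":"object","properties":{"plan":{"type":"array","items":{"type":"array"}},"grip":{"type":"number"}},"required":["plan"]}

```bash
mkdir -p pics; python3 - <<'E'
from bench import ctrl
import cv2,numpy as np
print(ctrl.tcp_to_tips)
s=ctrl.get_state()
for k in s: print(k,np.round(s[k],3).tolist())
for n in ["top","side","wrist"]:
    c=ctrl.camera_info(n); print(n,{k:np.round(v,3).tolist() for k,v in c.items()})
    p,d=ctrl.get_image(n); cv2.imwrite(f"pics/{n}0.png",p[:,:,::-1]); np.savez(f"{n}0.npz",p=p,d=d)
    print((d==0).mean(),d.min(),d.max())
E
```

```text
173.4
clock 0.0
joints [1.024, 0.105, 0.096, 1.564, -0.0, 1.353]
joint_vel [0.001, -0.0, 0.001, -0.002, 0.001, -0.003]
effort [0.0, -55.693, 50.365, 0.017, -0.0, 0.0]
eef_pos [193.664, 567.775, 403.916]
orientation [[0.946, -0.001, 0.323], [-0.323, -0.001, 0.946], [-0.0, -1.0, -0.001]]
wrist_force [-0.513, 0.003, 0.134]
torque [-0.021, 0.022, 0.031]
width 85.565
top {'camera_matrix': [[612.577, 0.0, 319.82], [0.0, 612.577, 228.78], [0.0, 0.0, 1.0]], 'dist': [0.015, 0.0, 0.0, 0.0, 0.0], 'xyz': [-36.49, 280.329, 1787.545], 'rotation': [[-0.263, 0.911, -0.318], [-0.965, -0.246, 0.094], [0.007, 0.332, 0.943]]}
0.004036458333333334 0.0 2742.3943
side {'camera_matrix': [[587.287, 0.0, 313.029], [0.0, 587.287, 234.293], [0.0, 0.0, 1.0]], 'dist': [-0.11, 0.0, 0.0, 0.0, 0.0], 'xyz': [-289.282, -1164.837, 977.484], 'rotation': [[0.846, 0.259, -0.466], [-0.532, 0.441, -0.723], [0.018, 0.859, 0.511]]}
0.015094401041666667 0.0 3999.999
wrist {'camera_matrix': [[421.564, 0.0, 323.365], [0.0, 421.564, 240.757], [0.0, 0.0, 1.0]], 'dist': [-0.093, 0.0, 0.0, 0.0, 0.0], 'xyz': [113.784, 594.736, 372.889], 'rotation': [[0.323, -0.894, -0.311], [0.946, 0.304, 0.108], [-0.002, -0.329, 0.944]]}
0.003981119791666667 0.0 1310.4075
```

View pics/top0.png

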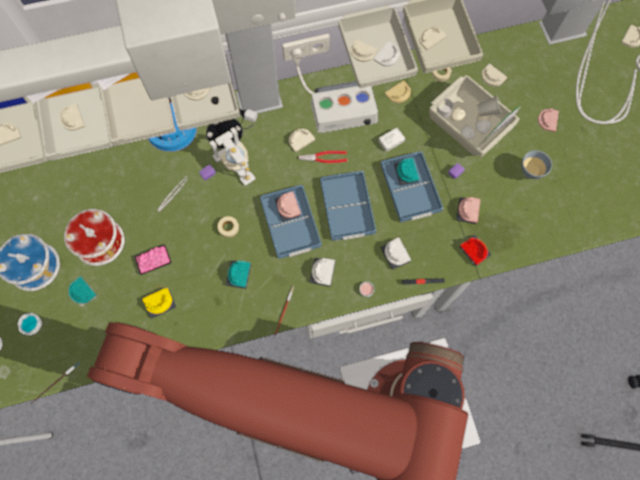

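View pics/side0.png

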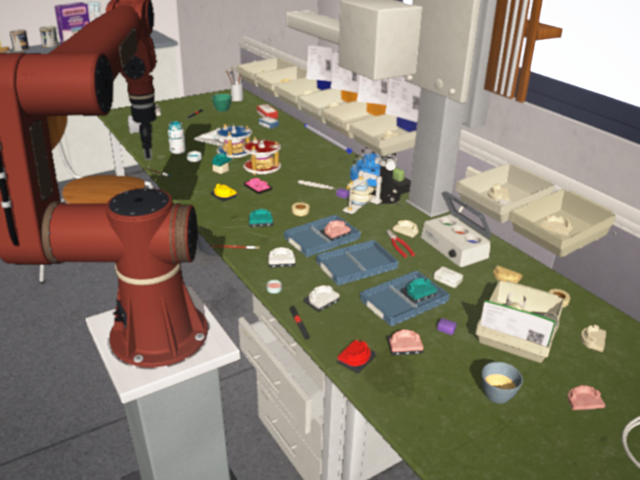

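View pics/wrist0.png

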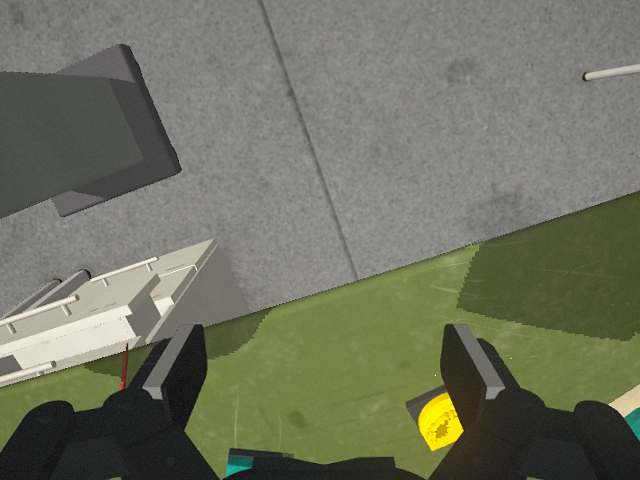

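The top view shows these possible targets:
- **Teal:** loose candidate at (238,274); the twin is in the right pan at (408,170), and a far-left one is at (82,291), which I exclude.
- **Pink:** loose candidate at (470,209); the twin is in the left pan at (289,205). A far-right one at (549,119) and a magenta block at (153,259) are excluded.
- **White:** (323,271) and (397,252). The ivory casts at the back, (301,139) and (400,91), are excluded.
- **Red and yellow look-alikes:** (475,250) and (158,300), to be left alone.

I'll measure these next.

```bash
cat > h.py <<'E'
from bench import ctrl
import cv2,numpy as np
def cloud(ci,d):
    K=np.array(ci["camera_matrix"],float);D=np.array(ci["dist"],float)
    v,u=np.mgrid[0:480,0:640]
    n=cv2.undistortPoints(np.stack([u,v],-1).reshape(-1,1,2).astype(float),K,D).reshape(480,640,2)
    P=np.stack([n[...,0]*d,-n[...,1]*d,-d],-1)
    W=P@np.array(ci["rotation"]).T+np.array(ci["xyz"])
    W[d==0]=np.nan
    return W
def proj(ci,p):
    R=np.array(ci["rotation"]);q=(np.atleast_2d(p)-ci["xyz"])@R
    q=q*[1,-1,-1]
    return cv2.projectPoints(q,np.zeros(3),np.zeros(3),np.array(ci["camera_matrix"],float),np.array(ci["dist"],float))[0].reshape(-1,2)
E
python3 - <<'E'
from h import *
for cam,pts in [("top",dict(teal=(238,274),pink=(470,209),w1=(323,271),w2=(397,252),mt=(408,170),mp=(289,205),red=(475,250),yel=(158,300)))]:
    z=np.load(cam+"0.npz");W=cloud(ctrl.camera_info(cam),z["d"])
    for k,(u,v) in pts.items():
        r=20
        w=W[v-r:v+r,u-r:u+r].reshape(-1,3); m=(w[:,2]>6)&(w[:,2]<60)
        w=w[m]; 
        n,l,st,c=cv2.connectedComponentsWithStats((np.nan_to_num(W[v-r:v+r,u-r:u+r,2])>6).astype(np.uint8))
        i=l[r,r]; q=W[v-r:v+r,u-r:u+r][l==i]
        rc=cv2.minAreaRect(q[:,:2].astype(np.float32))
        print(k,len(q),np.round(np.percentile(q[:,2],[5,50,95,100])),np.round(rc[0]),np.round(rc[1]),round(rc[2],1))
    W2=W
    # pans: blue mask
    hsv=cv2.cvtColor(z["p"],cv2.COLOR_RGB2HSV)
    m=cv2.inRange(hsv,(98,60,40),(118,200,200)); 
    n,l,st,c=cv2.connectedComponentsWithStats(m)
    for i in range(1,n):
        if st[i,4]>300:
            q=W[l==i];q=q[q[:,2]>16]
            if len(q)>20:
                rc=cv2.minAreaRect(q[:,:2].astype(np.float32)); print("pan",np.round(c[i]),st[i,4],np.round(rc[0]),np.round(rc[1]),rc[2],np.round(np.percentile(q[:,2],[50,95])))
E
```

```text
teal 559 [ 8. 25. 39. 48.] [490. 378.] [68. 87.] 71.6
pink 520 [ 9. 22. 36. 47.] [ 503. -358.] [74. 95.] 62.6
w1 547 [ 9. 22. 37. 43.] [435. 134.] [68. 88.] 63.2
w2 550 [ 8. 22. 35. 45.] [430. -98.] [86. 77.] 8.6
mt 779 [ 7. 23. 39. 49.] [ 682. -224.] [129. 114.] 1.7
mp 796 [ 7. 22. 37. 47.] [663. 170.] [128. 115.] 1.0
red 561 [ 9. 22. 36. 47.] [ 376. -334.] [96. 83.] 10.8
yel 586 [ 9. 22. 36. 46.] [464. 622.] [71. 85.] 15.1
pan [174. 138.] 717 [995. 448.] [164. 153.] 50.10948944091797 [33. 80.]
pan [412. 190.] 1857 [ 625. -209.] [210. 140.] 0.1626075804233551 [24. 31.]
pan [347. 205.] 2468 [615.   2.] [135. 209.] 84.62846374511719 [24. 31.]
pan [290. 225.] 1959 [612. 186.] [208. 135.] 1.8361071348190308 [24. 31.]
pan [ 21. 259.] 1238 [672. 957.] [126. 133.] 84.20052337646484 [ 94. 102.]
```

```bash
cat >> h.py <<'E'
from scipy.spatial.transform import Rotation as Ro
def go(x,y,z,yaw):
    s=ctrl.get_state();R=np.array(s["orientation"]);p=np.array(s["eef_pos"])
    c,sn=np.cos(np.radians(yaw)),np.sin(np.radians(yaw))
    T=np.array([[c,0,-sn],[sn,0,c],[0,-1,0]])
    sh=R.T@(np.array([x,y,z])-p)/1000
    w=Ro.from_matrix(R.T@T).as_rotvec()
    yw=np.degrees(np.arctan2(R[1,0],R[0,0]))
    print("t",s["clock"],"at",np.round(p,1),"yaw",round(yw,2),"->",np.round(sh,4).tolist(),np.round(w,4).tolist(),"rows",max(np.linalg.norm(sh)/.05,np.degrees(np.linalg.norm(w))/8.59))
E
python3 -c "
from h import *
go(470,360,400,0)"
```

```text
t 0.15 at [193.7 567.8 404.1] yaw -18.84 -> [0.3286, 0.0042, -0.1074] [0.0009, -0.3288, -0.0004] rows 6.914873562433382
```

>>> jog_arm([
  [[0.3286,0.004,-0.1074],[0,-0.329,0]],
  [[0.3286,0.004,-0.1074],[0,-0.329,0]],
  [[0.3286,0.004,-0.1074],[0,-0.329,0]],
  [[0.3286,0.004,-0.1074],[0,-0.329,0]],
  [[0.3286,0.004,-0.1074],[0,-0.329,0]],
  [[0.3286,0.004,-0.1074],[0,-0.329,0]],
  [[0.3286,0.004,-0.1074],[0,-0.329,0]],
  [[0.3286,0.004,-0.1074],[0,-0.329,0]],
  [[0.3286,0.004,-0.1074],[0,-0.329,0]],
  [[0.3286,0.004,-0.1074],[0,-0.329,0]],
])

```text
clock: 1.15
eef_pos: [469.4, 360.6, 400.6]
orientation: [[1.0, -0.001, -0.001], [0.001, 0.0, 1.0], [-0.001, -1.0, 0.0]]
wrist_force: [-0.2, 1.0, -0.5]
width: 85.3
```

```bash
cat >> h.py <<'E'
def shot(tag,n="wrist"):
    ci=ctrl.camera_info(n);p,d=ctrl.get_image(n)
    cv2.imwrite(f"pics/{tag}.png",p[:,:,::-1]);np.savez(f"{tag}.npz",p=p,d=d,**{k:np.array(v) for k,v in ci.items()})
    return ci,p,d,cloud(ci,d)
E
python3 -c "
from h import *
shot('w1'); go(470,20,400,0)"
```

```text
t 1.2 at [469.2 360.9 400.7] yaw 0.09 -> [0.0003, 0.0006, -0.3409] [-0.0002, 0.0015, -0.0004] rows 6.818210488074159
```

View pics/w1.png

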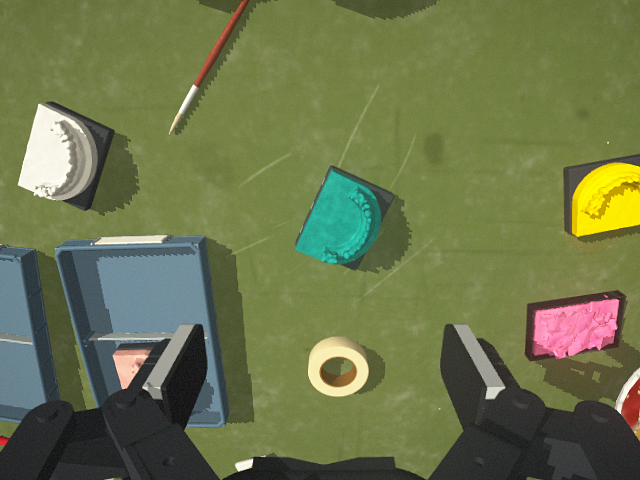

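```bash
cat >> h.py <<'E'
def load(tag):
    z=np.load(tag+".npz");ci={k:z[k] for k in("camera_matrix","dist","xyz","rotation")}
    return ci,z["p"],z["d"],cloud(ci,z["d"])
def cast(W,u,v,zmin=5,r=70):
    a,b=max(0,v-r),max(0,u-r);w=W[a:v+r,b:u+r]
    m=((np.nan_to_num(w[...,2])>zmin)).astype(np.uint8)
    m=cv2.morphologyEx(m,cv2.MORPH_OPEN,np.ones((3,3),np.uint8))
    n,l,st,c=cv2.connectedComponentsWithStats(m);q=w[l==l[v-a,u-b]]
    rc=cv2.minAreaRect(q[:,:2].astype(np.float32))
    (cx,cy),(s1,s2),an=rc
    # angle of short side, normalised to (-90,90]
    ys=an if s1<s2 else an+90
    ys=(ys+90)%180-90
    print("c",np.round(rc[0],1),"size",np.round(sorted((s1,s2)),1),"short-axis ang",round(ys,1),"z",np.round(np.percentile(q[:,2],[50,95,99.8]),1),len(q))
    return rc,q
E
python3 -c "
from h import *
ci,p,d,W=load('w1')
for n,u,v in [('teal',345,217),('w1',60,160)]: print(n);cast(W,u,v)
b=W[100:150,400:500].reshape(-1,3);print(b.mean(0),b[:,2].std())
"
```

```text
teal
c [490.3 377.8] size [62.5 79.2] short-axis ang 65.5 z [24.7 37.6 40.3] 6226
w1
c [432.4 133.7] size [62.5 79.4] short-axis ang 63.6 z [21.9 34.9 37.8] 6781
[nan nan nan] nan
```

>>> jog_arm([
  [[0,0.0,-0.34],[0,0,0]],
  [[0,0.0,-0.34],[0,0,0]],
  [[0,0.0,-0.34],[0,0,0]],
  [[0,0.0,-0.34],[0,0,0]],
  [[0,0.0,-0.34],[0,0,0]],
  [[0,0.0,-0.34],[0,0,0]],
  [[0,0.0,-0.34],[0,0,0]],
  [[0,0.0,-0.34],[0,0,0]],
  [[0,0.0,-0.34],[0,0,0]],
  [[0,0.0,-0.34],[0,0,0]],
])

```text
clock: 2.2
eef_pos: [470.0, 21.5, 400.9]
orientation: [[1.0, 0.0, -0.002], [0.002, 0.0, 1.0], [0.0, -1.0, 0.0]]
wrist_force: [-0.1, 0.3, 0.3]
width: 85.2
```

```bash
python3 -c "
from h import *
shot('w2'); go(470,-270,400,0)"
```

```text
t 2.25 at [470.   21.6 400.8] yaw 0.15 -> [-0.0008, 0.0007, -0.2916] [-0.0003, 0.0026, 0.0002] rows 5.832388783858984
```

View pics/w2.png

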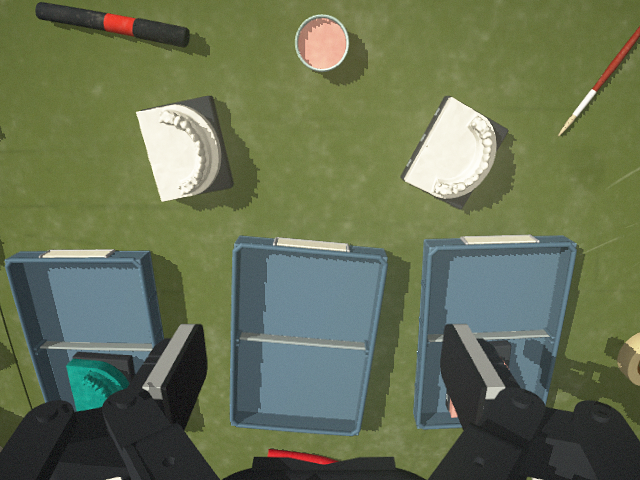

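```bash
cat >> h.py <<'E'
def pan(Ws,x,y):
    q=np.concatenate([W[(W[...,2]>19)&(W[...,2]<28)&(abs(W[...,0]-x)<125)&(abs(W[...,1]-y)<88)] for W in Ws])
    # drop casts inside: keep only rim (use hull)
    rc=cv2.minAreaRect(q[:,:2].astype(np.float32));(c,s,a)=rc
    a=a if s[0]>s[1] else a+90
    a=(a+90)%180-90
    print("pan",np.round(c,1),np.round(sorted(s),1),"yaw",round(a,2))
    return rc
E
python3 -c "
from h import *
W1=load('w1')[3];W2=load('w2')[3]
for n,u,v in [('w1',455,155),('w2',185,150)]: print(n);cast(W2,u,v)
pan([W2],615,2);pan([W2],612,186);pan([W1],612,186);pan([W1,W2],612,186);pan([W2],625,-209)
"
```

```text
w1
c [432.5 132.5] size [62.8 79.7] short-axis ang 63.5 z [21.7 34.7 37.3] 6849
w2
c [428.5 -95.1] size [61.8 79.7] short-axis ang -79.9 z [21.9 35.  37.6] 7141
pan [616.5   0.8] [139.  208.9] yaw -5.15
pan [611.3 184.8] [139.3 208.4] yaw 1.59
pan [611.7 185.2] [139.7 208.8] yaw 1.92
pan [611.4 185.2] [140.1 208.7] yaw 1.59
pan [ 609.1 -211.3] [139.3 173.9] yaw 0.44
```

>>> jog_arm([
  [[0,0.0,-0.29],[0,0,0]],
  [[0,0.0,-0.29],[0,0,0]],
  [[0,0.0,-0.29],[0,0,0]],
  [[0,0.0,-0.29],[0,0,0]],
  [[0,0.0,-0.29],[0,0,0]],
  [[0,0.0,-0.29],[0,0,0]],
  [[0,0.0,-0.29],[0,0,0]],
  [[0,0.0,-0.29],[0,0,0]],
  [[0,0.0,-0.29],[0,0,0]],
])

```text
clock: 3.15
eef_pos: [470.7, -268.3, 400.7]
orientation: [[1.0, -0.0, -0.002], [0.002, 0.001, 1.0], [-0.0, -1.0, 0.001]]
wrist_force: [0.2, 0.4, -0.1]
width: 85.6
```

```bash
python3 -c "
from h import *
shot('w3')"
```

```text
(no output)
```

View pics/w3.png

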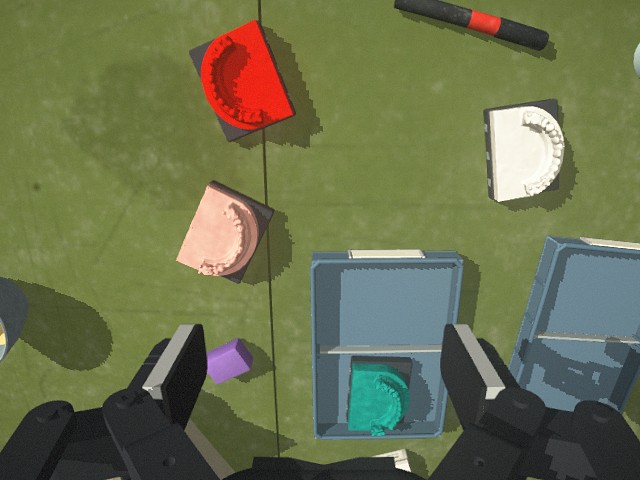

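```bash
python3 -c "
from h import *
W=load('w3')[3]
for n,u,v in [('pink',225,232),('w2',525,150),('red',240,80)]: print(n);cast(W,u,v)
pan([W],622,-209);
cast(W,380,390,zmin=10,r=45)
"
```

```text
pink
c [ 505.3 -357.4] size [61.2 79.1] short-axis ang 63.4 z [21.8 34.8 37.3] 5934
w2
c [428.8 -96.6] size [62.7 80. ] short-axis ang -80.0 z [21.6 34.7 37.1] 6727
red
c [ 375.7 -334.7] size [62.7 79. ] short-axis ang -69.0 z [21.9 35.  37.4] 7700
pan [ 626.7 -210.8] [138.6 208.6] yaw 0.5
c [ 682.5 -206.6] size [92.1 97.8] short-axis ang -0.3 z [27.5 40.2 43. ] 4679
```

```bash
python3 -c "
from h import *
ci,p,d,W=load('w3')
s=ctrl.get_state();R=np.array(s['orientation']);t=(W-np.array(s['eef_pos']))@R
m=(t[...,1]<230)&(t[...,1]>60)
q=t[m];print(np.round(q[np.argsort(-q[:,1])][:12:3],1), np.percentile(q[:,1],[99,99.9]))
go(490,378,300,-24.5)"
```

```text
[[  8.9 161.7  42.7]
 [ -4.5 161.4  42.3]
 [ -3.1 161.1  42.3]
 [ -1.6 160.7 -43.8]] [156.43513517 160.08566392]
t 3.2 at [ 470.7 -268.2  400.8] yaw 0.15 -> [0.0209, 0.101, 0.6462] [-0.0002, 0.4302, 0.0001] rows 13.086789912477565
```

>>> jog_arm([
  [[0.021,0.101,0.646],[0,0.43,0]],
  [[0.021,0.101,0.646],[0,0.43,0]],
  [[0.021,0.101,0.646],[0,0.43,0]],
  [[0.021,0.101,0.646],[0,0.43,0]],
  [[0.021,0.101,0.646],[0,0.43,0]],
  [[0.021,0.101,0.646],[0,0.43,0]],
  [[0.021,0.101,0.646],[0,0.43,0]],
  [[0.021,0.101,0.646],[0,0.43,0]],
  [[0.021,0.101,0.646],[0,0.43,0]],
  [[0.021,0.101,0.646],[0,0.43,0]],
  [[0.021,0.101,0.646],[0,0.43,0]],
  [[0.021,0.101,0.646],[0,0.43,0]],
  [[0.021,0.101,0.646],[0,0.43,0]],
  [[0.021,0.101,0.646],[0,0.43,0]],
  [[0.021,0.101,0.646],[0,0.43,0]],
  [[0.021,0.101,0.646],[0,0.43,0]],
  [[0.021,0.101,0.646],[0,0.43,0]],
])

```text
clock: 4.9
eef_pos: [491.1, 375.2, 300.5]
orientation: [[0.909, 0.001, 0.417], [-0.417, 0.0, 0.909], [0.001, -1.0, 0.001]]
wrist_force: [0.1, -0.8, 0.7]
width: 85.4
```

```bash
python3 -c "
from h import *
ci,p,d,W=shot('w4')
u,v=proj(ci,[490,378,25])[0].astype(int);print(u,v)
cast(W,u,v,r=100)
cv2.imwrite('pics/w4c.png',p[max(0,v-110):v+110,max(0,u-150):u+150,::-1])
go(490,378,172,-24.5)"
```

```text
327 235
c [490.2 378.1] size [62.2 78.6] short-axis ang 65.6 z [24.8 37.8 40.3] 11794
t 4.95 at [491.3 375.1 300.5] yaw -24.7 -> [-0.0024, 0.1285, 0.002] [-0.0006, -0.0034, 0.0007] rows 2.5704034317840305
```

View pics/w4.png

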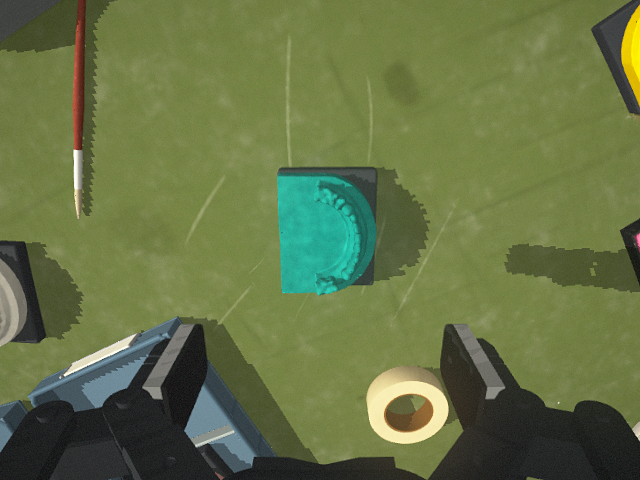

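The crop shows the teal horseshoe cast on its dark base, centred at (327,235) with its 62 mm side along the jaws. I'll descend now.

>>> jog_arm([
  [[-0.0024,0.05,0.002],[0,-0.003,0]],
  [[-0.0024,0.09,0.002],[0,-0.003,0]],
  [[-0.0024,0.115,0.002],[0,-0.003,0]],
  [[-0.0024,0.1285,0.002],[0,-0.003,0]],
  [[-0.0024,0.1285,0.002],[0,-0.003,0]],
  [[-0.0024,0.1285,0.002],[0,-0.003,0]],
])

```text
clock: 5.55
eef_pos: [490.5, 378.8, 172.8]
orientation: [[0.91, 0.002, 0.415], [-0.415, 0.001, 0.91], [0.001, -1.0, 0.002]]
wrist_force: [0.2, -0.3, 1.0]
width: 85.2
```

>>> jog_arm([
  [[0,0,0],[0,0,0]],
  [[0,0,0],[0,0,0]],
  [[0,0,0],[0,0,0]],
  [[0,0,0],[0,0,0]],
  [[0,0,0],[0,0,0]],
  [[0,0,0],[0,0,0]],
], grip=1)

```text
clock: 6.15
eef_pos: [490.6, 379.4, 173.7]
orientation: [[0.91, 0.003, 0.414], [-0.414, 0.001, 0.91], [0.002, -1.0, 0.003]]
wrist_force: [-0.6, -0.3, 8.2]
width: 59.7
```

```bash
python3 -c "
from h import *
ci,p,d,W=shot('w5')
s=ctrl.get_state();print(s['wrist_force'],s['width'])
go(491,378,300,-24.5)"
```

```text
[-1.28530064 -1.44055683  8.3248037 ] 59.88947380968734
t 6.2 at [490.6 379.4 173.7] yaw -24.45 -> [0.0012, -0.1263, -0.0008] [-0.0025, 0.0009, 0.0023] rows 2.5265916314979173
```

View pics/w5.png

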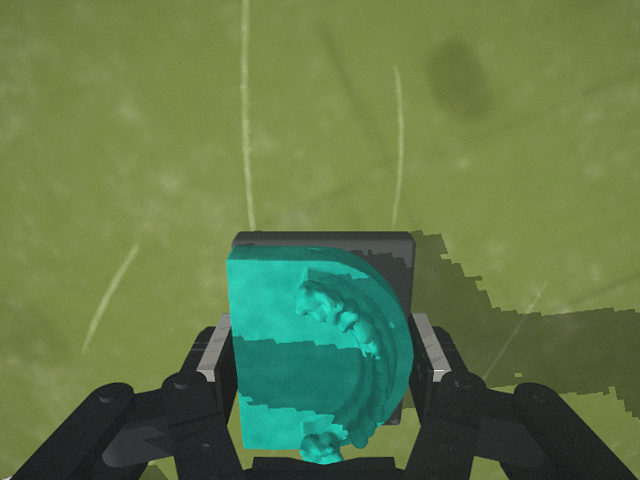

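>>> jog_arm([
  [[0,-0.02,0],[0,0,0]],
  [[0,-0.06,0],[0,0,0]],
  [[0,-0.1,0],[0,0,0]],
  [[0,-0.126,0],[0,0,0]],
  [[0,-0.126,0],[0,0,0]],
])

```text
clock: 6.7
eef_pos: [491.0, 379.7, 303.2]
orientation: [[0.91, 0.008, 0.414], [-0.414, 0.004, 0.91], [0.005, -1.0, 0.007]]
wrist_force: [0.8, -0.1, -1.4]
width: 59.5
```

```bash
python3 -c "
from h import *
ci,p,d,W=shot('w6')
s=ctrl.get_state();print(s['wrist_force'],s['width'])
go(576,-211,290,0.5)"
```

```text
[-0.52967523 -0.15572897 -1.68841114] 60.2596378817953
t 6.75 at [490.5 379.4 300.3] yaw -24.45 -> [0.3221, 0.0093, -0.5021] [-0.0032, -0.4354, 0.0041] rows 11.932850977316726
```

View pics/w6.png

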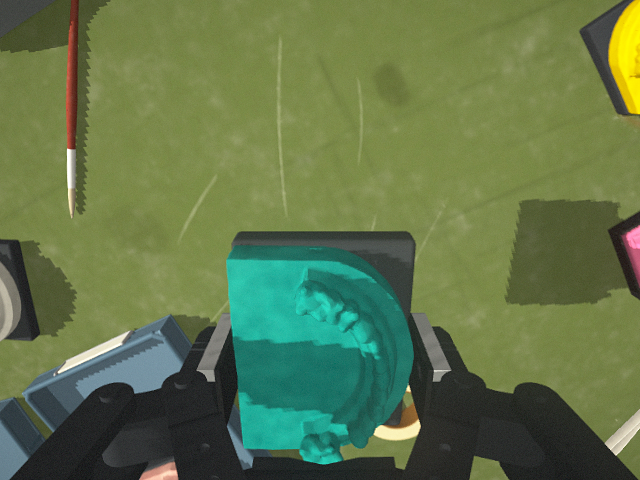

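The teal cast is held square and hasn't shifted between the pads. Next is the transit.

>>> jog_arm([
  [[0.015,0.0,-0.025],[0,-0.05,0]],
  [[0.322,0.009,-0.502],[-0.003,-0.435,0.004]],
  [[0.322,0.009,-0.502],[-0.003,-0.435,0.004]],
  [[0.322,0.009,-0.502],[-0.003,-0.435,0.004]],
  [[0.322,0.009,-0.502],[-0.003,-0.435,0.004]],
  [[0.322,0.009,-0.502],[-0.003,-0.435,0.004]],
  [[0.322,0.009,-0.502],[-0.003,-0.435,0.004]],
  [[0.322,0.009,-0.502],[-0.003,-0.435,0.004]],
  [[0.322,0.009,-0.502],[-0.003,-0.435,0.004]],
  [[0.322,0.009,-0.502],[-0.003,-0.435,0.004]],
  [[0.322,0.009,-0.502],[-0.003,-0.435,0.004]],
  [[0.322,0.009,-0.502],[-0.003,-0.435,0.004]],
  [[0.322,0.009,-0.502],[-0.003,-0.435,0.004]],
  [[0.322,0.009,-0.502],[-0.003,-0.435,0.004]],
  [[0.322,0.009,-0.502],[-0.003,-0.435,0.004]],
  [[0.322,0.009,-0.502],[-0.003,-0.435,0.004]],
  [[0.322,0.009,-0.502],[-0.003,-0.435,0.004]],
])

```text
clock: 8.45
eef_pos: [575.0, -210.0, 288.0]
orientation: [[1.0, -0.005, -0.01], [0.01, -0.002, 1.0], [-0.005, -1.0, -0.002]]
wrist_force: [0.3, -0.2, -0.3]
width: 60.2
```

```bash
python3 -c "
from h import *
ci,p,d,W=shot('w7')
pan([W],622,-209)
go(576,-211,180,0.5)"
```

```text
pan [ 626.8 -210.9] [138.7 208.1] yaw 0.42
t 8.5 at [ 575.1 -210.1  288.2] yaw 0.56 -> [0.0014, 0.1082, -0.0007] [0.0018, 0.001, -0.0045] rows 2.163607062691738
```

View pics/w7.png

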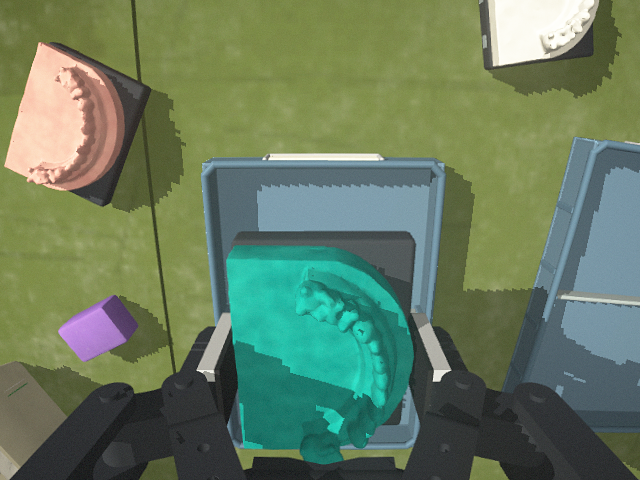

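```bash
python3 -c "
from h import *
ci,p,d,W=load('w7')
s=ctrl.get_state();t=(W-np.array(s['eef_pos']))@np.array(s['orientation'])
m=t[200:300,250:400]
q=m[(m[...,1]>120)&(m[...,1]<185)]
print(np.round(np.percentile(q[:,0],[0.2,1]),1),np.round(np.percentile(q[:,1],[50,99,99.8]),1), np.round(np.percentile(q[:,2],[0.5,99.5]),1))
for r in range(228,250,3): print(r,np.round(t[r,320],1))
"
```

```text
[-39.8 -39.6] [151.  171.3 172.1] [-24.1  25.2]
228 [ -4.6 285.5  -2.6]
231 [-39.4 171.3  -1.6]
234 [-39.3 168.2  -1.5]
237 [-39.4 164.8  -1.5]
240 [-38.8 163.5  -1.5]
243 [-38.2 162.1  -1.5]
246 [-37.5 161.1  -1.5]
249 [-37.4 158.8  -1.5]
```

>>> jog_arm([
  [[0.001,0.03,-0.001],[0.002,0,-0.0045]],
  [[0.001,0.07,-0.001],[0.002,0,-0.0045]],
  [[0.001,0.095,-0.001],[0.002,0,-0.0045]],
  [[0.001,0.104,-0.001],[0.002,0,-0.0045]],
  [[0.001,0.107,-0.001],[0.002,0,-0.0045]],
  [[0.001,0.108,-0.001],[0.002,0,-0.0045]],
  [[0.001,0.108,-0.001],[0.002,0,-0.0045]],
])

```text
clock: 9.2
eef_pos: [576.3, -212.8, 181.9]
orientation: [[1.0, 0.002, -0.008], [0.008, -0.001, 1.0], [0.002, -1.0, -0.001]]
wrist_force: [0.6, 0.1, -1.5]
width: 60.1
```

>>> jog_arm([
  [[0,0.002,0.001],[0,0,0]],
  [[0,0.003,0.001],[0,0,0]],
  [[0,0.004,0.001],[0,0,0]],
  [[0,0.0045,0.001],[0,0,0]],
  [[0,0.0045,0.001],[0,0,0]],
])

```text
clock: 9.7
eef_pos: [575.7, -211.6, 176.7]
orientation: [[1.0, 0.001, -0.008], [0.008, -0.0, 1.0], [0.001, -1.0, -0.0]]
wrist_force: [-2.3, 1.6, 7.4]
width: 59.9
```

>>> jog_arm([
  [[0,0,0],[0,0,0]],
  [[0,0,0],[0,0,0]],
  [[0,0,0],[0,0,0]],
  [[0,0,0],[0,0,0]],
  [[0,0,0],[0,0,0]],
], grip=-1)

```text
clock: 10.2
eef_pos: [575.5, -211.5, 175.6]
orientation: [[1.0, -0.0, -0.008], [0.008, 0.0, 1.0], [-0.0, -1.0, 0.0]]
wrist_force: [0.2, 0.5, -0.4]
width: 85.3
```

```bash
python3 -c "
from h import *
shot('w8')
go(576,-211,290,0.5)"
```

```text
t 10.25 at [ 575.5 -211.5  175.6] yaw 0.47 -> [0.0005, -0.1144, 0.0005] [-0.0001, -0.0006, -0.0001] rows 2.2880310256312097
```

View pics/w8.png

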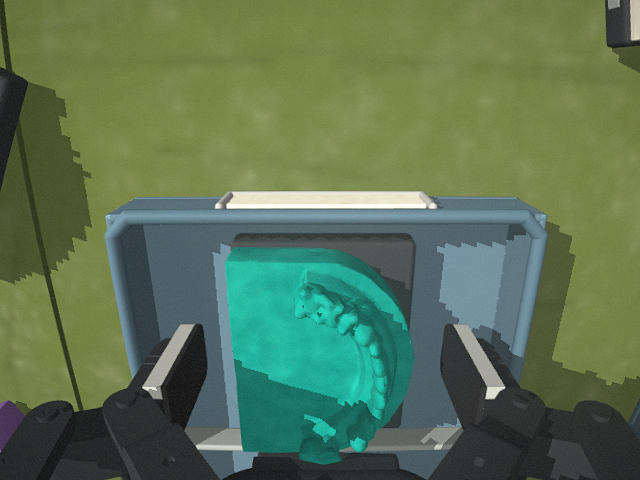

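The teal cast sits flat and centred in the near bay, with both fingers clear of it. I'll lift straight up.

>>> jog_arm([
  [[0,-0.04,0],[0,0,0]],
  [[0,-0.09,0],[0,0,0]],
  [[0,-0.114,0],[0,0,0]],
  [[0,-0.114,0],[0,0,0]],
])

```text
clock: 10.65
eef_pos: [576.8, -212.3, 294.7]
orientation: [[1.0, 0.006, -0.008], [0.008, -0.004, 1.0], [0.006, -1.0, -0.004]]
wrist_force: [-0.1, -0.2, -1.2]
width: 85.4
```

```bash
python3 -c "
from h import *
ci,p,d,W=shot('w9')
u,v=proj(ci,[576,-211,28])[0].astype(int);cast(W,u,v,zmin=9,r=100)
go(505.3,-357.4,290,-26.6)"
```

```text
c [ 595.5 -211.7] size [118.8 131.8] short-axis ang 1.0 z [27.6 40.6 43.1] 14397
t 10.7 at [ 576.2 -211.9  291.9] yaw 0.47 -> [-0.0721, 0.002, -0.1449] [0.0012, 0.4725, 0.0038] rows 3.2369335538658555
```

>>> jog_arm([
  [[-0.072,0.002,-0.145],[0,0.4725,0]],
  [[-0.072,0.002,-0.145],[0,0.4725,0]],
  [[-0.072,0.002,-0.145],[0,0.4725,0]],
  [[-0.072,0.002,-0.145],[0,0.4725,0]],
  [[-0.072,0.002,-0.145],[0,0.4725,0]],
  [[-0.072,0.002,-0.145],[0,0.4725,0]],
  [[-0.072,0.002,-0.145],[0,0.4725,0]],
])

```text
clock: 11.4
eef_pos: [505.3, -355.8, 287.1]
orientation: [[0.895, -0.0, 0.446], [-0.446, 0.001, 0.895], [-0.001, -1.0, 0.001]]
wrist_force: [-0.1, 0.1, -0.4]
width: 85.4
```

```bash
python3 -c "
from h import *
ci,p,d,W=shot('w10')
u,v=proj(ci,[505,-357,25])[0].astype(int);print(u,v);rc,q=cast(W,u,v,r=100)
go(rc[0][0],rc[0][1],172,-26.6)"
```

```text
321 247
c [ 505.2 -357.5] size [62.2 79.1] short-axis ang 63.2 z [21.8 34.8 37.4] 12681
t 11.45 at [ 505.4 -355.7  287.3] yaw -26.45 -> [0.0007, 0.1153, -0.0017] [-0.0005, 0.0026, -0.0006] rows 2.3062966764955526
```

View pics/w10.png

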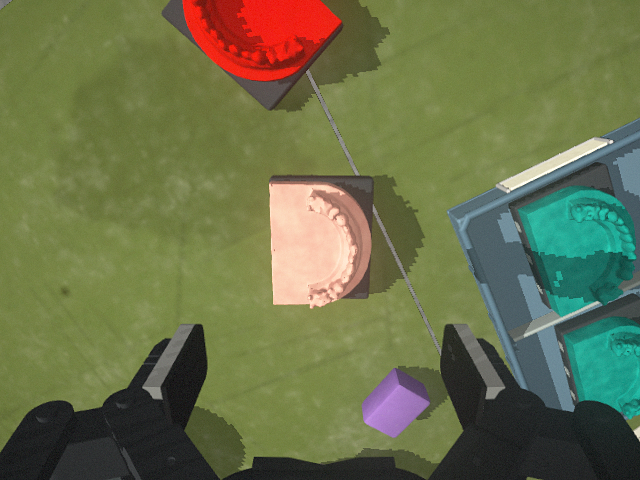

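The pink cast is at (321,247) and the purple block at (395,402) is well clear of the fingers' path. I'll descend.

>>> jog_arm([
  [[0.0007,0.045,-0.0017],[0,0.003,0]],
  [[0.0007,0.085,-0.0017],[0,0.003,0]],
  [[0.0007,0.105,-0.0017],[0,0.003,0]],
  [[0.0007,0.115,-0.0017],[0,0.003,0]],
  [[0.0007,0.115,-0.0017],[0,0.003,0]],
  [[0.0007,0.115,-0.0017],[0,0.003,0]],
])

```text
clock: 12.05
eef_pos: [505.3, -359.0, 174.1]
orientation: [[0.893, 0.001, 0.45], [-0.45, -0.001, 0.893], [0.002, -1.0, -0.001]]
wrist_force: [0.2, -0.6, -0.1]
width: 85.2
```

>>> jog_arm([
  [[0,0,0],[0,0,0]],
  [[0,0,0],[0,0,0]],
  [[0,0,0],[0,0,0]],
  [[0,0,0],[0,0,0]],
  [[0,0,0],[0,0,0]],
  [[0,0,0],[0,0,0]],
], grip=1)

```text
clock: 12.65
eef_pos: [505.3, -359.5, 175.0]
orientation: [[0.893, 0.002, 0.45], [-0.45, -0.002, 0.893], [0.003, -1.0, -0.001]]
wrist_force: [-0.6, 1.6, 7.7]
width: 60.0
```

>>> jog_arm([
  [[0,-0.02,0],[0,0,0]],
  [[0,-0.06,0],[0,0,0]],
  [[0,-0.1,0],[0,0,0]],
  [[0,-0.12,0],[0,0,0]],
  [[0,-0.12,0],[0,0,0]],
  [[0,-0.12,0],[0,0,0]],
])

```text
clock: 13.25
eef_pos: [504.6, -359.0, 292.7]
orientation: [[0.893, 0.001, 0.451], [-0.451, -0.001, 0.893], [0.001, -1.0, -0.0]]
wrist_force: [-1.3, 1.1, -0.5]
width: 59.9
```

```bash
python3 -c "
from h import *
ci,p,d,W=shot('w11')
yw=1.6;c=np.array([611.4,185.2])-50.5*np.array([np.cos(np.radians(yw)),np.sin(np.radians(yw))]);print(c)
s=ctrl.get_state();t=(W-np.array(s['eef_pos']))@np.array(s['orientation'])
q=t[200:300,250:400];q=q[(q[...,1]>120)&(q[...,1]<185)]
print(np.round(np.percentile(q[:,0],[0.2,1]),1),np.round(np.percentile(q[:,1],[50,99,99.8]),1))
go(c[0],c[1],290,yw)"
```

```text
[560.91968919 183.78995724]
[-40.1 -39.9] [152.7 171.4 172.3]
t 13.3 at [ 504.4 -358.7  291.5] yaw -26.78 -> [-0.1939, 0.002, 0.5098] [-0.0008, -0.4953, -0.0011] rows 10.909264428329859
```

View pics/w11.png

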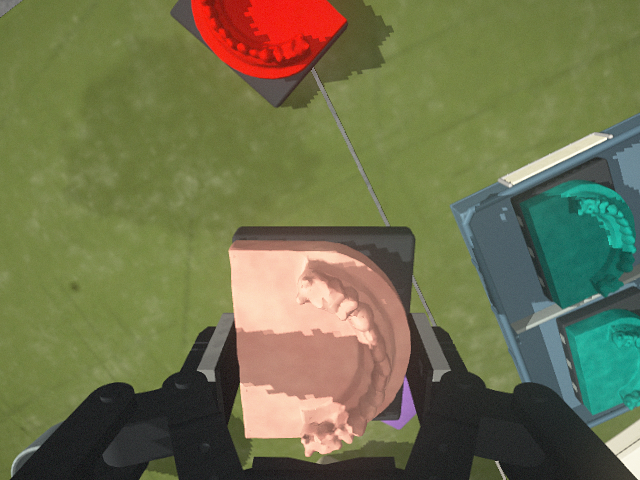

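>>> jog_arm([
  [[-0.01,0,0.025],[0,-0.05,0]],
  [[-0.194,0.002,0.51],[0,-0.495,0]],
  [[-0.194,0.002,0.51],[0,-0.495,0]],
  [[-0.194,0.002,0.51],[0,-0.495,0]],
  [[-0.194,0.002,0.51],[0,-0.495,0]],
  [[-0.194,0.002,0.51],[0,-0.495,0]],
  [[-0.194,0.002,0.51],[0,-0.495,0]],
  [[-0.194,0.002,0.51],[0,-0.495,0]],
  [[-0.194,0.002,0.51],[0,-0.495,0]],
  [[-0.194,0.002,0.51],[0,-0.495,0]],
  [[-0.194,0.002,0.51],[0,-0.495,0]],
  [[-0.194,0.002,0.51],[0,-0.495,0]],
  [[-0.194,0.002,0.51],[0,-0.495,0]],
  [[-0.194,0.002,0.51],[0,-0.495,0]],
  [[-0.194,0.002,0.51],[0,-0.495,0]],
  [[-0.194,0.002,0.51],[0,-0.495,0]],
])

```text
clock: 14.9
eef_pos: [561.2, 182.6, 290.4]
orientation: [[1.0, -0.0, -0.026], [0.026, -0.0, 1.0], [-0.0, -1.0, -0.0]]
wrist_force: [0.3, -1.0, -1.1]
width: 59.4
```

```bash
python3 -c "
from h import *
ci,p,d,W=shot('w12')
pan([W],612,186)
s=ctrl.get_state();print(s['joints'])
go(560.9,183.8,182,1.6)"
```

```text
pan [611.9 185.3] [138.7 207.9] yaw 1.75
[ 9.32680496e-02  8.41478104e-02 -1.30982520e-01  1.35584247e+00
 -5.74380552e-05  6.72203347e-02]
t 14.95 at [561.2 182.7 290.5] yaw 1.49 -> [-0.0003, 0.1085, 0.0012] [0.0001, -0.0019, -0.0002] rows 2.1709870101835813
```

View pics/w12.png

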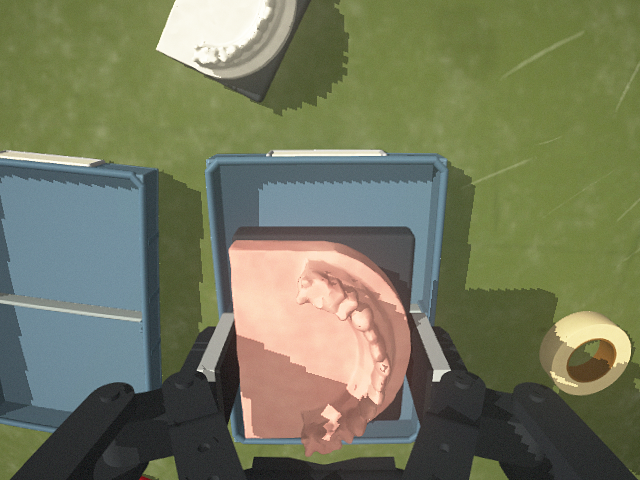

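The pink cast is lined up over the near bay of pan_b.

>>> jog_arm([
  [[0,0.03,0.001],[0,-0.002,0]],
  [[0,0.07,0.001],[0,-0.002,0]],
  [[0,0.095,0.001],[0,-0.002,0]],
  [[0,0.104,0.001],[0,-0.002,0]],
  [[0,0.107,0.001],[0,-0.002,0]],
  [[0,0.1085,0.001],[0,-0.002,0]],
  [[0,0.1085,0.001],[0,-0.002,0]],
])

```text
clock: 15.65
eef_pos: [561.9, 184.7, 183.8]
orientation: [[1.0, 0.002, -0.03], [0.03, 0.0, 1.0], [0.002, -1.0, 0.0]]
wrist_force: [0.2, 0.5, -0.7]
width: 59.8
```

>>> jog_arm([
  [[0,0.002,-0.001],[0,0,0]],
  [[0,0.003,-0.001],[0,0,0]],
  [[0,0.004,-0.001],[0,0,0]],
  [[0,0.0045,-0.001],[0,0,0]],
  [[0,0.0045,-0.001],[0,0,0]],
])

```text
clock: 16.15
eef_pos: [561.2, 183.8, 178.0]
orientation: [[1.0, 0.0, -0.03], [0.03, -0.0, 1.0], [0.0, -1.0, -0.0]]
wrist_force: [-0.8, 0.1, 1.9]
width: 59.9
```

>>> jog_arm([
  [[0,0.0007,0],[0,0,0]],
  [[0,0.0007,0],[0,0,0]],
])

```text
clock: 16.35
eef_pos: [561.2, 183.8, 178.0]
orientation: [[1.0, 0.0, -0.03], [0.03, -0.0, 1.0], [0.0, -1.0, -0.0]]
wrist_force: [-3.8, -0.3, 9.5]
width: 59.7
```

>>> jog_arm([
  [[0,0,0],[0,0,0]],
  [[0,0,0],[0,0,0]],
  [[0,0,0],[0,0,0]],
  [[0,0,0],[0,0,0]],
  [[0,0,0],[0,0,0]],
], grip=-1)

```text
clock: 16.85
eef_pos: [561.1, 183.7, 176.9]
orientation: [[1.0, -0.0, -0.03], [0.03, 0.0, 1.0], [-0.0, -1.0, 0.0]]
wrist_force: [-0.1, -0.5, -0.2]
width: 85.5
```

```bash
python3 -c "
from h import *
shot('w13')
go(561,184,290,1.6)"
```

```text
t 16.9 at [561.1 183.8 176.9] yaw 1.7 -> [-0.0001, -0.1131, 0.0002] [-0.0, 0.0017, -0.0001] rows 2.2618691687014674
```

View pics/w13.png

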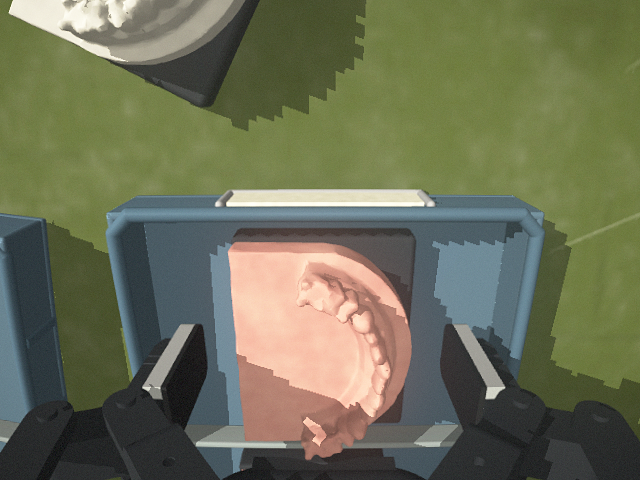

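The pink cast is set down and released.

>>> jog_arm([
  [[0,-0.04,0],[0,0,0]],
  [[0,-0.09,0],[0,0,0]],
  [[0,-0.113,0],[0,0,0]],
  [[0,-0.113,0],[0,0,0]],
])

```text
clock: 17.3
eef_pos: [562.5, 184.0, 294.8]
orientation: [[1.0, 0.007, -0.03], [0.03, 0.001, 1.0], [0.007, -1.0, 0.001]]
wrist_force: [0.5, -0.2, -0.1]
width: 85.3
```

```bash
python3 -c "
from h import *
go(432.5,133,290,-26.5)"
```

```text
t 17.3 at [562.5 184.  294.8] yaw 1.71 -> [-0.1315, 0.0038, -0.0471] [-0.0023, 0.4923, 0.0069] rows 3.2840684403072036
```

>>> jog_arm([
  [[-0.1305,0.001,-0.047],[0,0.492,0]],
  [[-0.1305,0.001,-0.047],[0,0.492,0]],
  [[-0.1305,0.001,-0.047],[0,0.492,0]],
  [[-0.1305,0.001,-0.047],[0,0.492,0]],
  [[-0.1305,0.001,-0.047],[0,0.492,0]],
  [[-0.1305,0.001,-0.047],[0,0.492,0]],
  [[-0.1305,0.001,-0.047],[0,0.492,0]],
])

```text
clock: 18.0
eef_pos: [432.6, 133.0, 288.8]
orientation: [[0.896, -0.0, 0.445], [-0.445, 0.0, 0.896], [-0.0, -1.0, -0.0]]
wrist_force: [0.6, -0.5, 1.0]
width: 85.1
```

```bash
python3 -c "
from h import *
ci,p,d,W=shot('w14')
u,v=proj(ci,[432,133,25])[0].astype(int);print(u,v);rc,q=cast(W,u,v,r=100)
go(rc[0][0],rc[0][1],171,-26.4)"
```

```text
323 245
c [432.1 133.3] size [62.2 78.9] short-axis ang 63.8 z [21.8 34.9 37.3] 12556
t 18.05 at [432.6 133.1 288.8] yaw -26.42 -> [-0.0005, 0.1178, 0.0] [0.0002, -0.0003, -0.0006] rows 2.355172653368251
```

View pics/w14.png

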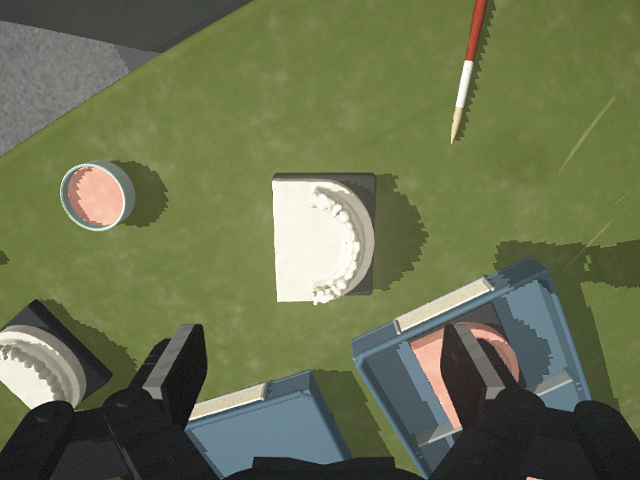

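White cast 1 is at (323,245), bright white on a dark base, and the fingers' paths are clear.

>>> jog_arm([
  [[-0.0005,0.045,0],[0,0,0]],
  [[-0.0005,0.085,0],[0,0,0]],
  [[-0.0005,0.107,0],[0,0,0]],
  [[-0.0005,0.118,0],[0,0,0]],
  [[-0.0005,0.118,0],[0,0,0]],
  [[-0.0005,0.118,0],[0,0,0]],
])

```text
clock: 18.65
eef_pos: [432.4, 133.2, 172.1]
orientation: [[0.895, 0.001, 0.446], [-0.446, 0.0, 0.895], [0.001, -1.0, 0.001]]
wrist_force: [1.6, 0.2, -0.1]
width: 85.5
```

>>> jog_arm([
  [[0,0,0],[0,0,0]],
  [[0,0,0],[0,0,0]],
  [[0,0,0],[0,0,0]],
  [[0,0,0],[0,0,0]],
  [[0,0,0],[0,0,0]],
  [[0,0,0],[0,0,0]],
], grip=1)

```text
clock: 19.25
eef_pos: [432.5, 133.2, 172.9]
orientation: [[0.895, 0.003, 0.446], [-0.446, 0.0, 0.895], [0.002, -1.0, 0.001]]
wrist_force: [-2.5, 0.0, 9.2]
width: 60.2
```

>>> jog_arm([
  [[0,-0.02,0],[0,0,0]],
  [[0,-0.06,0],[0,0,0]],
  [[0,-0.1,0],[0,0,0]],
  [[0,-0.12,0],[0,0,0]],
  [[0,-0.12,0],[0,0,0]],
  [[0,-0.12,0],[0,0,0]],
])

```text
clock: 19.85
eef_pos: [431.8, 133.1, 291.2]
orientation: [[0.895, 0.001, 0.446], [-0.446, 0.0, 0.895], [0.001, -1.0, 0.001]]
wrist_force: [0.0, 0.1, -1.3]
width: 60.2
```

```bash
python3 -c "
from h import *
ci,p,d,W=shot('w15')
s=ctrl.get_state();t=(W-np.array(s['eef_pos']))@np.array(s['orientation'])
q=t[200:300,250:400];q=q[(q[...,1]>120)&(q[...,1]<185)]
print(np.round(np.percentile(q[:,0],[0.2,1]),1),np.round(np.percentile(q[:,1],[50,99,99.8]),1))
go(666.8,-3.7,290,-5.15)"
```

```text
[-39.6 -39.5] [151.1 169.7 170.6]
t 19.9 at [431.4 133.1 290.2] yaw -26.49 -> [0.2717, 0.0001, -0.0175] [0.0002, -0.3724, -0.0007] rows 5.445420868782303
```

View pics/w15.png

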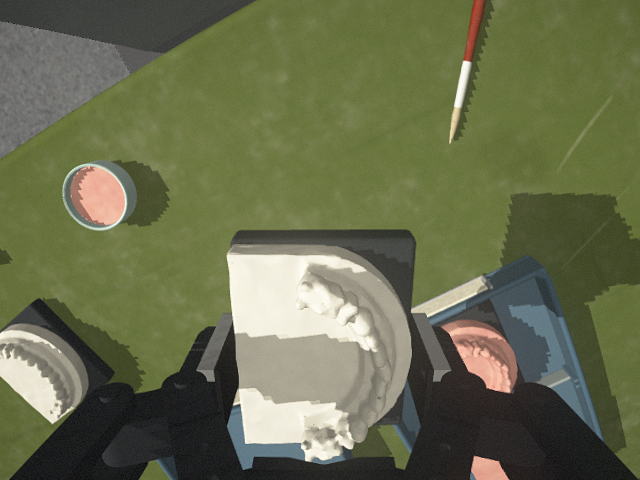

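>>> jog_arm([
  [[0.025,0,-0.001],[0,-0.05,0]],
  [[0.2717,0,-0.0175],[0,-0.3724,0]],
  [[0.2717,0,-0.0175],[0,-0.3724,0]],
  [[0.2717,0,-0.0175],[0,-0.3724,0]],
  [[0.2717,0,-0.0175],[0,-0.3724,0]],
  [[0.2717,0,-0.0175],[0,-0.3724,0]],
  [[0.2717,0,-0.0175],[0,-0.3724,0]],
  [[0.2717,0,-0.0175],[0,-0.3724,0]],
  [[0.2717,0,-0.0175],[0,-0.3724,0]],
  [[0.2717,0,-0.0175],[0,-0.3724,0]],
  [[0.2717,0,-0.0175],[0,-0.3724,0]],
])

```text
clock: 21.0
eef_pos: [666.4, -2.9, 291.9]
orientation: [[0.996, 0.001, 0.089], [-0.089, -0.0, 0.996], [0.001, -1.0, -0.0]]
wrist_force: [0.1, 0.1, -1.6]
width: 60.0
```

```bash
python3 -c "
from h import *
ci,p,d,W=shot('w16')
pan([W],616,1)
go(666.8,-3.7,181,-5.15)"
```

```text
pan [ 6.26e+02 -3.00e-01] [139.1 185.9] yaw -5.2
t 21.05 at [666.5  -3.1 291.9] yaw -5.11 -> [0.0002, 0.1109, -0.0006] [0.0001, 0.0007, 0.0012] rows 2.2178099194828884
```

View pics/w16.png

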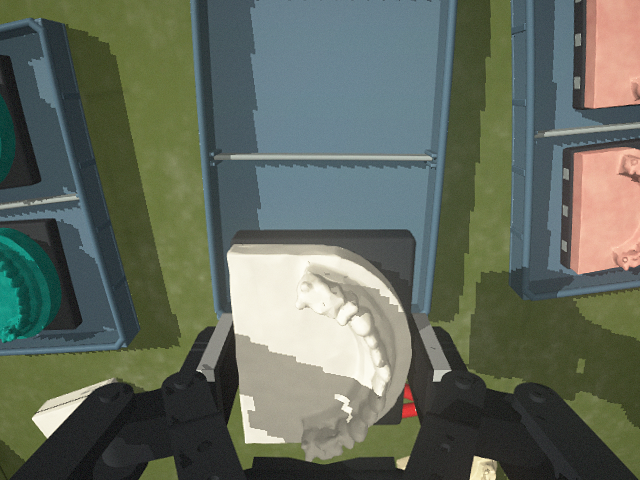

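```bash
python3 -c "
from h import *
W=load('w16')[3]; print([np.round(W[r,325],1).tolist() for r in range(152,164,2)])"
```

```text
[[615.3, 2.0, 3.8], [615.8, 1.9, 9.0], [616.2, 1.9, 14.6], [617.4, 1.8, 14.2], [618.7, 1.6, 13.6], [621.4, 1.4, 3.0]]
```

>>> jog_arm([
  [[0,0.03,-0.0005],[0,0,0]],
  [[0,0.07,-0.0005],[0,0,0]],
  [[0,0.097,-0.0005],[0,0,0]],
  [[0,0.106,-0.0005],[0,0,0]],
  [[0,0.109,-0.0005],[0,0,0]],
  [[0,0.111,-0.0005],[0,0,0]],
  [[0,0.111,-0.0005],[0,0,0]],
])

```text
clock: 21.75
eef_pos: [667.7, -4.3, 181.8]
orientation: [[0.996, 0.003, 0.09], [-0.09, -0.0, 0.996], [0.003, -1.0, -0.0]]
wrist_force: [0.0, -0.0, -0.4]
width: 59.9
```

>>> jog_arm([
  [[0,0.002,0],[0,0,0]],
  [[0,0.003,0],[0,0,0]],
  [[0,0.004,0],[0,0,0]],
  [[0,0.005,0],[0,0,0]],
  [[0,0.005,0],[0,0,0]],
  [[0,0.005,0],[0,0,0]],
])

```text
clock: 22.35
eef_pos: [667.1, -4.2, 176.0]
orientation: [[0.996, 0.001, 0.09], [-0.09, -0.0, 0.996], [0.001, -1.0, -0.0]]
wrist_force: [-3.2, 0.2, 6.5]
width: 60.1
```

Contact at 6.5 N, so I'll release.

>>> jog_arm([
  [[0,0,0],[0,0,0]],
  [[0,0,0],[0,0,0]],
  [[0,0,0],[0,0,0]],
  [[0,0,0],[0,0,0]],
  [[0,0,0],[0,0,0]],
], grip=-1)

```text
clock: 22.85
eef_pos: [667.0, -4.2, 174.9]
orientation: [[0.996, 0.0, 0.09], [-0.09, 0.0, 0.996], [-0.0, -1.0, 0.0]]
wrist_force: [-0.3, 0.5, 0.6]
width: 85.1
```

```bash
python3 -c "
from h import *
shot('w17')
go(667,-4,290,-5.1)"
```

```text
t 22.9 at [667.   -4.2 174.9] yaw -5.15 -> [0.0, -0.1151, 0.0002] [-0.0001, -0.0009, -0.0001] rows 2.3021425333892025
```

View pics/w17.png

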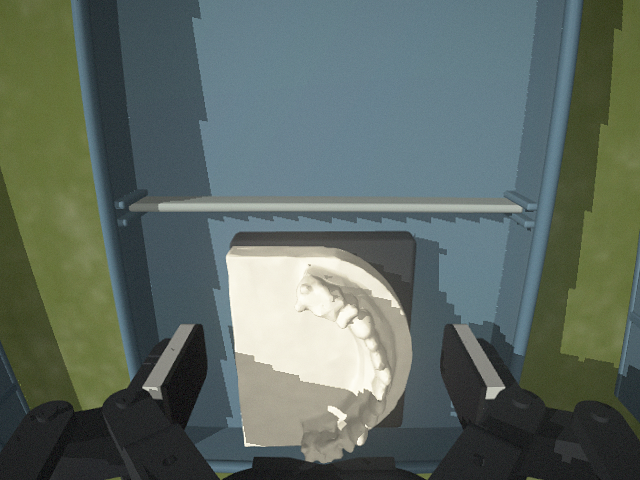

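White 1 lies flat in the far bay of pan_c. Next is white 2.

>>> jog_arm([
  [[0,-0.04,0],[0,0,0]],
  [[0,-0.09,0],[0,0,0]],
  [[0,-0.115,0],[0,0,0]],
  [[0,-0.115,0],[0,0,0]],
])

```text
clock: 23.3
eef_pos: [668.4, -4.4, 295.6]
orientation: [[0.996, 0.008, 0.09], [-0.09, -0.002, 0.996], [0.008, -1.0, -0.001]]
wrist_force: [-0.5, -0.1, 0.1]
width: 85.2
```

```bash
python3 -c "
from h import *
go(428.7,-96,290,10)"
```

```text
t 23.3 at [668.4  -4.4 295.6] yaw -5.15 -> [-0.2306, 0.0039, -0.1127] [0.0019, -0.2644, 0.0078] rows 5.133072008023009
```

>>> jog_arm([
  [[-0.2295,0,-0.1127],[0,-0.264,0]],
  [[-0.2295,0,-0.1127],[0,-0.264,0]],
  [[-0.2295,0,-0.1127],[0,-0.264,0]],
  [[-0.2295,0,-0.1127],[0,-0.264,0]],
  [[-0.2295,0,-0.1127],[0,-0.264,0]],
  [[-0.2295,0,-0.1127],[0,-0.264,0]],
  [[-0.2295,0,-0.1127],[0,-0.264,0]],
  [[-0.2295,0,-0.1127],[0,-0.264,0]],
  [[-0.2295,0,-0.1127],[0,-0.264,0]],
])

```text
clock: 24.2
eef_pos: [429.2, -95.6, 289.9]
orientation: [[0.985, -0.0, -0.174], [0.174, 0.0, 0.985], [-0.0, -1.0, 0.0]]
wrist_force: [-0.5, 0.7, 0.3]
width: 85.3
```

```bash
python3 -c "
from h import *
ci,p,d,W=shot('w18')
u,v=proj(ci,[428.7,-96,25])[0].astype(int);print(u,v);rc,q=cast(W,u,v,r=100)
go(rc[0][0],rc[0][1],171,10)"
```

```text
323 244
c [428.  -95.9] size [62.1 79. ] short-axis ang -79.9 z [21.7 34.8 37.2] 12457
t 24.25 at [429.1 -95.6 289.8] yaw 10.04 -> [-0.0011, 0.1188, -0.0002] [-0.0005, 0.0007, -0.0003] rows 2.3765702634850854
```

View pics/w18.png

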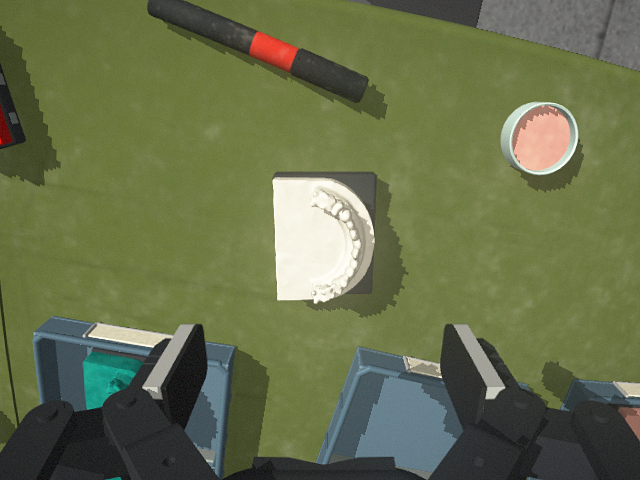

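White 2 is at (323,244), and nothing is close to it.

>>> jog_arm([
  [[-0.001,0.045,0],[0,0,0]],
  [[-0.001,0.085,0],[0,0,0]],
  [[-0.001,0.108,0],[0,0,0]],
  [[-0.001,0.119,0],[0,0,0]],
  [[-0.001,0.119,0],[0,0,0]],
  [[-0.001,0.119,0],[0,0,0]],
])

```text
clock: 24.85
eef_pos: [428.0, -96.1, 172.0]
orientation: [[0.985, 0.001, -0.174], [0.174, -0.0, 0.985], [0.001, -1.0, -0.001]]
wrist_force: [0.5, 0.6, 0.1]
width: 85.5
```

>>> jog_arm([
  [[0,0,0],[0,0,0]],
  [[0,0,0],[0,0,0]],
  [[0,0,0],[0,0,0]],
  [[0,0,0],[0,0,0]],
  [[0,0,0],[0,0,0]],
  [[0,0,0],[0,0,0]],
], grip=1)

```text
clock: 25.45
eef_pos: [428.1, -96.4, 172.9]
orientation: [[0.985, 0.003, -0.173], [0.173, -0.001, 0.985], [0.002, -1.0, -0.002]]
wrist_force: [-1.5, 0.6, 9.1]
width: 60.0
```

>>> jog_arm([
  [[0,-0.02,0],[0,0,0]],
  [[0,-0.06,0],[0,0,0]],
  [[0,-0.1,0],[0,0,0]],
  [[0,-0.12,0],[0,0,0]],
  [[0,-0.12,0],[0,0,0]],
  [[0,-0.12,0],[0,0,0]],
])

```text
clock: 26.05
eef_pos: [427.4, -96.1, 291.2]
orientation: [[0.985, 0.001, -0.173], [0.173, -0.0, 0.985], [0.001, -1.0, -0.001]]
wrist_force: [-0.3, -0.3, -1.6]
width: 60.3
```

```bash
python3 -c "
from h import *
ci,p,d,W=shot('w19')
s=ctrl.get_state();t=(W-np.array(s['eef_pos']))@np.array(s['orientation'])
q=t[200:300,250:400];q=q[(q[...,1]>120)&(q[...,1]<185)]
print(np.round(np.percentile(q[:,0],[0.2,1]),1),np.round(np.percentile(q[:,1],[50,99,99.8]),1))
go(566.2,5.3,290,-5.15)"
```

```text
[-39.2 -39.1] [151.3 169.3 170.2]
t 26.1 at [427.1 -95.9 290.3] yaw 9.97 -> [0.1545, 0.0002, 0.0756] [-0.0003, 0.2639, -0.0005] rows 3.4406479029301007
```

View pics/w19.png

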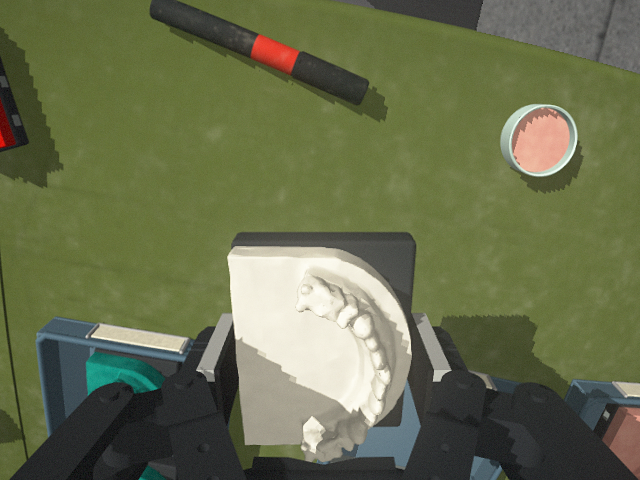

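>>> jog_arm([
  [[0.022,0,0.011],[0,0.04,0]],
  [[0.1545,0,0.0756],[0,0.264,0]],
  [[0.1545,0,0.0756],[0,0.264,0]],
  [[0.1545,0,0.0756],[0,0.264,0]],
  [[0.1545,0,0.0756],[0,0.264,0]],
  [[0.1545,0,0.0756],[0,0.264,0]],
  [[0.1545,0,0.0756],[0,0.264,0]],
  [[0.1545,0,0.0756],[0,0.264,0]],
  [[0.1545,0,0.0756],[0,0.264,0]],
])

```text
clock: 27.0
eef_pos: [565.8, 4.4, 291.5]
orientation: [[0.996, 0.001, 0.091], [-0.091, -0.0, 0.996], [0.001, -1.0, -0.0]]
wrist_force: [0.2, -0.2, -0.6]
width: 60.0
```

```bash
python3 -c "
from h import *
ci,p,d,W=shot('w20')
pan([W],616,1)
go(566.2,5.3,181,-5.15)"
```

```text
pan [616.4   0.7] [138.5 207.6] yaw -5.36
t 27.05 at [565.9   4.5 291.5] yaw -5.22 -> [0.0001, 0.1105, 0.0008] [0.0001, -0.0011, 0.001] rows 2.210697974448547
```

View pics/w20.png

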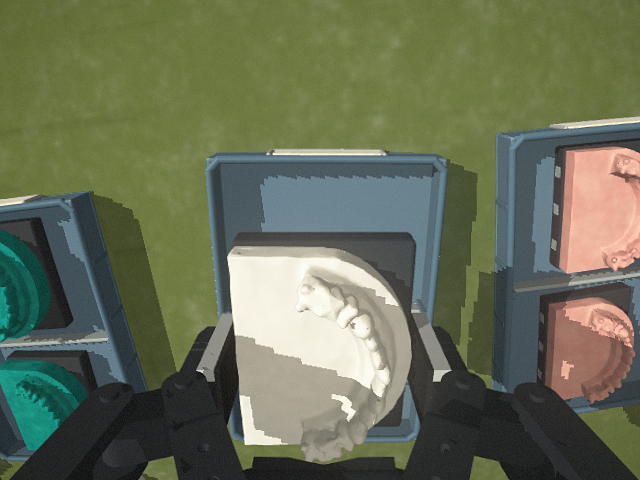

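White 2 is lined up over the near bay of pan_c.

>>> jog_arm([
  [[0,0.03,0.0008],[0,0,0]],
  [[0,0.07,0.0008],[0,0,0]],
  [[0,0.097,0.0008],[0,0,0]],
  [[0,0.106,0.0008],[0,0,0]],
  [[0,0.109,0.0008],[0,0,0]],
  [[0,0.1105,0.0008],[0,0,0]],
  [[0,0.1105,0.0008],[0,0,0]],
])

```text
clock: 27.75
eef_pos: [567.2, 5.7, 182.2]
orientation: [[0.996, 0.002, 0.09], [-0.09, -0.001, 0.996], [0.003, -1.0, -0.0]]
wrist_force: [-0.6, -0.5, -1.6]
width: 60.0
```

>>> jog_arm([
  [[0,0.002,0],[0,0,0]],
  [[0,0.003,0],[0,0,0]],
  [[0,0.004,0],[0,0,0]],
  [[0,0.005,0],[0,0,0]],
  [[0,0.005,0],[0,0,0]],
  [[0,0.005,0],[0,0,0]],
])

```text
clock: 28.35
eef_pos: [566.5, 6.0, 176.0]
orientation: [[0.996, 0.0, 0.09], [-0.09, -0.0, 0.996], [0.0, -1.0, -0.0]]
wrist_force: [-2.5, -0.1, 6.1]
width: 60.1
```

>>> jog_arm([
  [[0,0,0],[0,0,0]],
  [[0,0,0],[0,0,0]],
  [[0,0,0],[0,0,0]],
  [[0,0,0],[0,0,0]],
  [[0,0,0],[0,0,0]],
], grip=-1)

```text
clock: 28.85
eef_pos: [566.4, 6.0, 175.4]
orientation: [[0.996, -0.0, 0.09], [-0.09, 0.0, 0.996], [-0.0, -1.0, 0.0]]
wrist_force: [-0.2, -0.7, 0.7]
width: 85.4
```

>>> jog_arm([
  [[0,-0.04,0],[0,0,0]],
  [[0,-0.09,0],[0,0,0]],
  [[0,-0.14,0],[0,0,0]],
  [[-0.05,-0.18,0],[0,0,0]],
  [[-0.09,-0.21,0],[0,0,0]],
  [[-0.1,-0.22,0],[0,0,0]],
  [[-0.1,-0.22,0],[0,0,0]],
  [[-0.1,-0.22,0],[0,0,0]],
])

```text
clock: 29.65
eef_pos: [467.0, 14.9, 395.8]
orientation: [[0.996, 0.002, 0.09], [-0.09, -0.0, 0.996], [0.002, -1.0, -0.0]]
wrist_force: [0.2, 0.5, -0.6]
width: 85.4
```

```bash
python3 -c "
from h import *
ci,p,d,W=shot('w21')
Wt=shot('t21','top')
cv2.imwrite('pics/s21.png',shot('s21','side')[1][180:380,220:480,::-1].repeat(3,0).repeat(3,1)[:600,:780])
# cast base bottoms & tops per bay
import numpy as np
for n,c,yw in [('c near',(566.2,5.3),-5.2),('c far',(666.8,-3.7),-5.2),('a near',(576.2,-211),.5),('b near',(561,184),1.6),('a far',(677,-210.5),.5),('b far',(662,186.6),1.6)]:
    th=np.radians(yw);dx=W-np.array([*c,0]);lx=dx[...,0]*np.cos(th)+dx[...,1]*np.sin(th);ly=-dx[...,0]*np.sin(th)+dx[...,1]*np.cos(th)
    m=(abs(lx)<46)&(abs(ly)<58)&(W[...,2]>8)&(W[...,2]<60)
    if m.sum()<50: print(n,'few');continue
    P=np.stack([lx[m],ly[m]],-1).astype(np.float32);rc=cv2.minAreaRect(P)
    print(n,m.sum(),np.round(rc[0],1),np.round(rc[1],1),round(rc[2],1),'ztop',np.round(np.percentile(W[...,2][m],[50,99.8]),1))
"
```

```text
c near 5429 [-0.  -0.1] [79.6 62.6] 0.3 ztop [24.8 40.3]
c far 4340 [-1.2 -1.2] [79.7 62.6] 0.4 ztop [24.8 40.4]
a near 5277 [-0.7 -0.9] [63.2 79.3] 89.3 ztop [27.7 43.5]
b near 5570 [-1.5 -1.4] [62.6 79.4] 89.8 ztop [24.6 40.1]
a far 712 [-28.2  -9.1] [25.4 40.5] 0.2 ztop [22.8 29.8]
b far 1823 [-13.3   0.1] [57.4 49.9] 0.9 ztop [24.6 40.1]
```

View pics/w21.png

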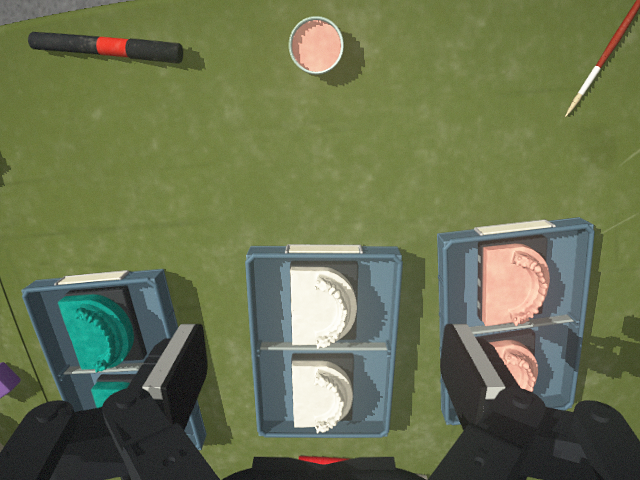

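View pics/s21.png

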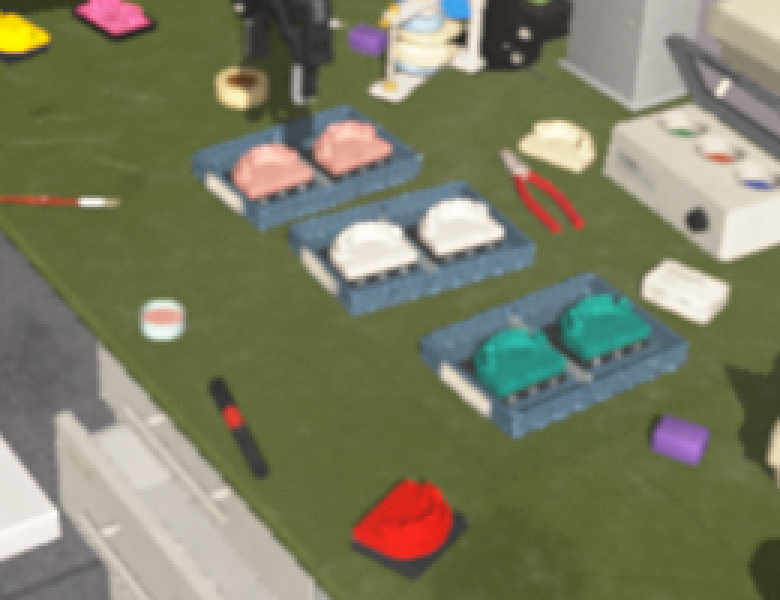

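View pics/t21.png

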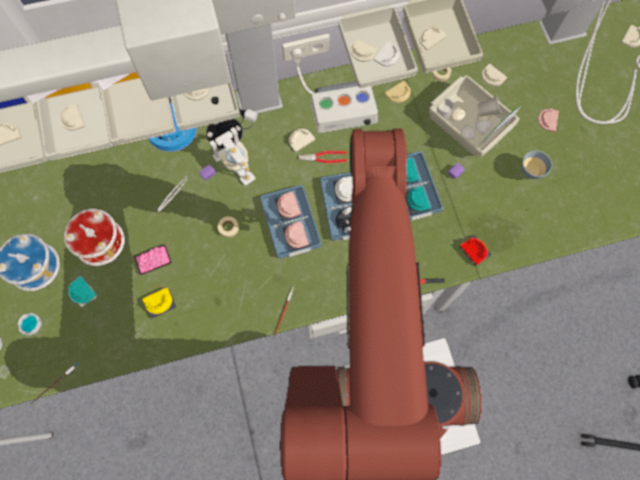

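The views show all six casts flat in their matching pans, centred to within about 2 mm. The gripper is open and well clear.

```bash
python3 -c "
from bench import ctrl
print(ctrl.close_job())"
```

```text
the job is handed in; nothing more can be done
None
```

All four loose casts are in their pans and the job is handed in, at about 30 s of the 93 s allowed. The teal cast went into the near bay of pan_a and the pink one into the near bay of pan_b. The two whites are in pan_c, one far and one near. Each was lowered to light contact (under 10 N) before I let go.

- **Placed casts:** on my last look, all four sat teeth up and flat, centred in their bays to within 2 mm and turned less than 1° from the pan. Their tops were about 40 mm up for white and pink and 43.5 mm for teal, which is the cast height on the 3 mm floor.
- **Casts already in the pans:** the side view shows both still standing in their far bays, but the gripper partly hid them from the wrist camera, so I did not measure them again.
- **Gripper:** it is open and well above the bench. It read about 60 mm when holding the 62 mm casts, and nothing slipped.

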